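# Right the toppled disinfectant bottle and close its cap

## Task

On the ward's control desk a square disinfectant bottle has toppled against the end post of its bottle lane, and its cap is more than a turn loose. Stand the bottle upright on the floor of the lane, in the gap between the post and the next bottle, and then, with it standing there, screw the cap clockwise until it is fully home. Leave the other bottles and the things on the desk standing where they are.

Things in the scene. Friction and masses are not known exactly. Their poses are not given: they have to be found in the camera images.
- lane: fixed aluminium bottle channel; origin on the desk, on its centre line, mid gap. y runs along it to the end post, z up. Floor surface z = 4 mm; inside x -27 to 27 mm; kerbs 4 mm thick, tops z = 22 mm; y -255 to 105 mm. End post 30 mm wide in x, 10 mm thick, near face y = 77 mm, top z = 49 mm. Standing neighbours fill it from about y = -57 mm towards -y
- bottle: toppled bottle: white, 46 mm square, flat shoulder 100 mm up, 26 mm neck with cap, about 0.24 kg, loose; origin centre of underside, z along it to the cap. Starts on its lower foot edge, leaning about 50 degrees from upright towards lane +y, its face on the post's top edge. Stood up, the kerbs stop it turning over about 11 degrees
- cap_top (a point): centre of the top of the toppled bottle's cap, which is a round ribbed grey cap 38 mm across and 22 mm high; z along the bottle's axis. Fully home its top is 123 mm above the bottle's underside and its lower edge 1 mm above the shoulder
- cap (a joint): turn of that cap on its thread, rad: 0 fully home (hard stop), positive = unscrewed (anticlockwise from above); right-hand thread, 5 mm rise per turn (6.283 rad), starts 6.6 to 9.4 open, friction about 0.05 N m, stays where left; cannot come off (stop at 12)
- neighbour_a: white square-section plastic bottle, 46 x 46 x 100 mm body with paper labels, round ribbed grey cap 38 mm across and 22 mm high fully closed (top 123 mm up), loose; origin at the centre of its underside, z up; stands in the lane beside the gap or further back
- neighbour_b: white square-section plastic bottle, 46 x 46 x 100 mm body with paper labels, round ribbed grey cap 38 mm across and 22 mm high fully closed (top 123 mm up), loose; origin at the centre of its underside, z up; stands in the lane beside the gap or further back
- neighbour_c: round white bottle 44 mm across, 125 mm tall, loose, last in the lane; origin at the centre of its underside
- radio: black two-way radio standing on end, 56 x 34 x 105 mm with a 45 mm stub aerial, loose; origin at the centre of its underside
- mouse: black computer mouse 105 x 60 x 33 mm, loose; origin at the centre of its underside
- tape_roll: clear roll of tape lying flat, 90 mm across, 24 mm high, loose; origin at the centre of its underside
- stapler: black and grey stapler 130 x 34 x 44 mm, loose; origin at the centre of its underside
- pen_cup: black pen cup 76 mm across, 95 mm tall, pens reach 150 mm, loose; origin at the centre of its underside
Not all that is in view belongs to the job. Leave any red look-alike of the bottle alone.

How it is judged:
On the way, in this order (a step that is already met when the one before it is completed fails the run):
1. the bottle stands upright and still on the lane floor in its gap, its cap not yet screwed home (angle between bottle's own z axis and vertical below 0.1 rad and z of bottle in the frame of lane below 0.009 m and y of bottle in the frame of lane between -0.045 and 0.06 m and x of bottle in the frame of lane between -0.012 and 0.012 m and linear speed of bottle below 0.02 m/s and value of joint cap above 3 rad), for 0.3 s.
2. the cap is screwed fully home on the standing bottle (angle between bottle's own z axis and vertical below 0.1 rad and z of bottle in the frame of lane below 0.009 m and y of bottle in the frame of lane between -0.045 and 0.06 m and x of bottle in the frame of lane between -0.012 and 0.012 m and value of joint cap below 0.3 rad), for 0.2 s.
At the end, for the whole second after the job is handed in: The bottle stands upright (within 0.1 rad) and still on the lane floor (within 5 mm), inside the kerbs, its centre at lane y from -45 to 60 mm and x within 12 mm; its cap is within 0.3 rad of fully home; the neighbours stand upright (within 0.15 rad) (all of step 2 and linear speed of bottle below 0.02 m/s and angle between each of neighbour_a, neighbour_b, neighbour_c's own z axis and vertical below 0.15 rad); the robot touches nothing.
It fails at once if a neighbouring bottle is knocked over or moved more than 30 mm (distance of any of neighbour_a, neighbour_b, neighbour_c from where it was at the start of the episode above 0.03 m or angle between any of neighbour_a, neighbour_b, neighbour_c's own z axis and vertical above 0.5 rad).
It fails at once if something else on the desk is moved more than 30 mm or knocked over (distance of any of radio, mouse, tape_roll, stapler, pen_cup from where it was at the start of the episode above 0.03 m or angle between any of radio, mouse, tape_roll, stapler, pen_cup's own z axis and vertical above 0.5 rad).
It fails at once if the bottle is dropped or thrown out of the lane (x of bottle in the frame of lane above 0.15 m or x of bottle in the frame of lane below -0.15 m).
It also fails if it takes over 72 s, if anything falls off the work surface, if the arm or the gripper's body presses on something with over 40 N, if the wrist force passes 120 N, or if a joint passes its speed limit or range.

## Robot

A 6-joint arm with a two-finger parallel gripper is mounted at the origin on the work surface. World frame = base frame: x ahead of the robot, y to its left, z up, the work surface at z = 0. Lengths are in m, angles in rad, forces in N, time in s.
With the tool pointing down it reaches from about 0.25 to 0.725 m from the base axis. Payload 4 kg.
Tool frame: the origin (TCP) lies midway between the tips of the shut fingers; the grasp point (between the pads) lies grip_point_offset behind it (grip_point_offset is the distance from the TCP to the grasp point, in m); z points along the fingers, y is the line along which they close (so a half turn about z gives the same grasp; the last joint's range is limited). The gripper opens to 85 mm and grips with 20 to 120 N. Pads are 22 mm wide; open, the fingers measure 114 mm over their backs; the gripper's body (76 mm by 85 mm) begins 54 mm behind the grasp point. The pads swing forward as they close: fully open they stand 13 mm farther back than shut.
Start: joints at [1.281, 0.241, 0.005, 1.335, 0, 1.571], TCP at [0.143, 0.479, 0.209] pointing down, gripper open.
Joint ranges: [-2.72, 2.72], [-1.05, 1.87], [-1.09, 1.28], [-1.99, 2.15], [-1.42, 1.44], [-3.14, 3.14]. Speed limits (rad/s): [2.79, 2.79, 3.14, 3.14, 3.14, 3.14].

## Interface

Orientations are given as a unit quaternion [x, y, z, w].
In Python, from workcell import * gives the robot as it stands. The module is installed in compiled form; this text tells all that it offers.
- The arm moves only by the tool arm_command, never from a script. Its arguments are lists of equal length, an entry for each row: "slide": the shift along the tool's x, y, z in cm, a list of three; "spin": the turn about the tool's z in degrees. A call has exactly 5 rows; each row is the pose to reach, as a shift and turn from the pose commanded when the call began, along the tool's axes at that moment; what a row does not reach only later rows make up. A row lasts 1/8 s, in which the tool goes at most 62.5 mm and 10.7 degrees, less where a joint would pass 70% of its speed; a pose out of reach is approached as far as the arm can. A call with a gripper value outside its range is refused whole. "jaw" is the finger opening in cm, from 0 to 8.54, set as the call begins (left out, the last holds). The fingers move at their own pace and stop on an object; the grip force is fixed at half the most. Time passes only in rows, so rows that repeat a pose let the fingers close, or fill a call up. It gives the time, the measured TCP pose, the force, the opening and the grip force at its end, in the units of the state.
- get_obs(): the state, without advancing time (a new reading comes with each control period).
- camera(name): name is "side" or "top"; returns a dict with "pixels" (384x512x3 uint8, red, green, blue), "range_z" (384x512 float32, m along the optical axis (not along the pixel's ray), 0 where there is no reading), "intrinsics" (3x3 intrinsics, pixels), "rvec" (rotation vector, rad) and "tvec" (3), from world to camera coordinates, as OpenCV has them. Camera axes: x right, y down, z forward; pixel columns grow to the right and rows downward; lengths in m; the calibration is good to about 2 mm. A picture is of the moment at which its call begins.
- job_done(): hands the job in; it is judged then, once.
Trained networks look in a picture, given as the dict that the camera call returned (one of the last four; its "shot" number tells which), for a name from the list of things; names that differ only in an ending like _2 or _b are one class to them, and where a whole thing is asked for, a point or a joint stands for the part that bears it (a point fixed in the world has none). Each returns a list of dicts, best first, with "confidence" (0 to 1); they miss things now and then, are a little off and sometimes report something else, mostly with a low value. They report only what shows in the picture. A call takes as long as a camera call. They do not tell look-alikes from the thing itself.
- recognise(picture, thing): "centre" ([column, row] in pixels, amid what is visible of it).
- landmark_of(picture, thing): "centre" ([column, row] in pixels: a listed point, or the origin of a listed thing).
The state is a dict: "clock": time; "joint_pos": joint angles; "joint_vel": joint speeds; "tau": joint torques, N m; "eef_pos": TCP position; "tool_rot": TCP orientation; "ft_force": force on the tool from outside, world axes, zero at the start; "ft_torque": the same for the moment, N m; "grip_width": finger opening in m; "grasp_force": force on a finger pad.
Only numpy, scipy, OpenCV 4.12 (cv2) and the standard library are available. Lean on these libraries where they do the work, as an engineer would, in place of code of your own. Each camera call takes 0.05 s, during which the arm holds its last target. There are 200 camera calls.

## Working session

There is one attempt and no reset: what is moved stays moved. The work goes in short steps, Python scripts to look and compute and a tool call to move; the robot and the scene stay as the last step left them, time stands still between calls to the robot, and variables do not carry over. Pictures are saved under pics/ and viewed, at most 10 in all, crops included, and the job is handed in when it is done.

Besides the shell and the picture viewer there is one more tool, called after ">>>" as name(argument=value, ...), one argument or row to a line, values as JSON. arm_command: Moves the arm, as the interface text tells. Its arguments: {"type":"object","properties":{"slide":{"type":"array","items":{"type":"array","items":{"type":"number"}}},"spin":{"type":"array","items":{"type":"number"}},"jaw":{"type":"number"}},"required":["slide","spin"]}

```bash
mkdir -p pics; cat > h.py <<'E'
from workcell import *
import numpy as np, cv2
from scipy.spatial.transform import Rotation as R
def w2c(p): return cv2.Rodrigues(np.array(p['rvec'],float))[0], np.array(p['tvec'],float).ravel()
def pix2w(p,u,v,z=None):
    Rm,t=w2c(p);K=np.array(p['intrinsics'])
    if z is None:z=np.asarray(p['range_z'])[np.asarray(v).astype(int),np.asarray(u).astype(int)]
    u=np.asarray(u,float);v=np.asarray(v,float)
    c=np.stack([(u-K[0,2])/K[0,0]*z,(v-K[1,2])/K[1,1]*z,z+0*u],-1)
    return (c-t)@Rm
def proj(p,X):
    return cv2.projectPoints(np.atleast_2d(np.array(X,float)),np.array(p['rvec'],float),np.array(p['tvec'],float),np.array(p['intrinsics'],float),None)[0][:,0]
def save(p,n,crop=None,s=1):
    im=p['pixels'][:,:,::-1]
    if crop: im=im[crop[1]:crop[3],crop[0]:crop[2]]
    cv2.imwrite('pics/'+n,cv2.resize(np.ascontiguousarray(im),None,fx=s,fy=s,interpolation=cv2.INTER_CUBIC))
E
python3 - <<'E'
from h import *
np.set_printoptions(precision=4,suppress=True)
o=get_obs();print(o['eef_pos'],o['tool_rot'],o['grip_width'])
try: print(grip_point_offset)
except Exception as e: print(e)
for n in('side','top'):
    p=camera(n);save(p,n+'0.png');Rm,t=w2c(p);print(n,-Rm.T@t,Rm[2])
    np.save(n+'0.npy',p,allow_pickle=True)
    for th in('bottle','cap_top','neighbour_a','neighbour_c','lane'):
        for f in(recognise,landmark_of):
            for d in f(p,th)[:4]:
                c=d['centre'];print(th,f.__name__,np.array(c),round(d['confidence'],2),pix2w(p,[c[0]],[c[1]])[0])
E
```

```text
[0.1427 0.4785 0.2084] [ 0.1444  0.9895 -0.0011 -0.0002] 0.08543701394969655
0.0187
side [0.4971 0.8788 0.8791] [ 0.0265 -0.6949 -0.7186]
bottle call [274.1 210.1] 0.95 [0.5011 0.1957 0.1063]
bottle call [207.3 139.3] 0.72 [ 0.6955 -0.1081  0.046 ]
bottle call [285.4 122.1] 0.69 [ 0.4808 -0.1956  0.0486]
bottle call [323.3 325.3] 0.61 [0.3953 0.4344 0.045 ]
bottle call [279.  131.3] 0.92 [ 0.498  -0.1743  0.031 ]
bottle call [299.5 339.9] 0.73 [0.4396 0.4519 0.0144]
bottle call [197.1 148.9] 0.72 [ 0.7217 -0.0838  0.0304]
bottle call [282.9 207.5] 0.7 [0.4817 0.1814 0.1003]
cap_top call [268.6 214.7] 0.84 [0.5126 0.2111 0.1078]
cap_top call [347.2 310.2] 0.55 [0.3458 0.3974 0.0423]
cap_top call [346.  313.1] 0.73 [0.3478 0.4013 0.0375]
cap_top call [290.6 107.3] 0.58 [ 0.4663 -0.2767  0.0425]
cap_top call [267.2 215.2] 0.56 [0.5157 0.2096 0.1041]
cap_top call [218.5 125.3] 0.38 [ 0.6718 -0.1714  0.0464]
neighbour_a call [324.7 139.3] 0.82 [ 0.3776 -0.0683  0.0958]
neighbour_a call [316.2 148.7] 0.7 [ 0.4034 -0.0062  0.1159]
neighbour_a call [302.7 169. ] 0.58 [0.4365 0.0544 0.1016]
n
[... 2002 characters left out ...]
bour_a call [282.6 236.3] 0.77 [0.4253 0.0323 0.1266]
neighbour_a call [320.7 257.4] 0.74 [ 0.3716 -0.0759  0.0941]
neighbour_a call [301.8 244.1] 0.54 [ 0.4055 -0.0207  0.1214]
neighbour_c call [320.3 253.8] 0.81 [ 0.3801 -0.0706  0.1262]
neighbour_c call [284.5 233.1] 0.66 [0.4339 0.0273 0.1287]
neighbour_c call [301.2 240.9] 0.51 [ 0.4142 -0.019   0.1214]
neighbour_c call [282.6 236.3] 0.77 [0.4253 0.0323 0.1266]
neighbour_c call [320.7 257.4] 0.74 [ 0.3716 -0.0759  0.0941]
neighbour_c call [301.8 244.1] 0.54 [ 0.4055 -0.0207  0.1214]
lane call [223.1 204.3] 0.4 [0.5117 0.1989 0.1157]
lane call [303.2 245.3] 0.3 [ 0.4019 -0.0239  0.1283]
lane call [251.1 222.9] 0.78 [0.4681 0.1208 0.0515]
```

View pics/side0.png

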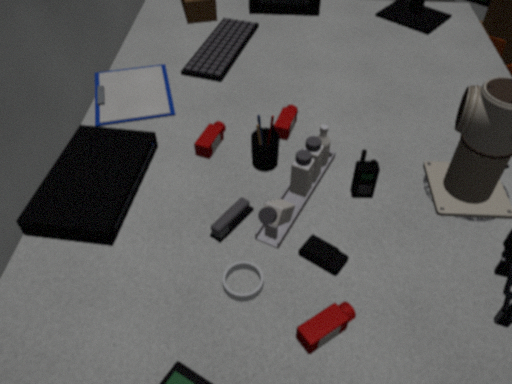

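```bash
python3 - <<'E'
from h import *
p=np.load('top0.npy',allow_pickle=True).item();save(p,'top0c.png',(180,140,360,290),4)
E
```

```text
(no output)
```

View pics/top0c.png

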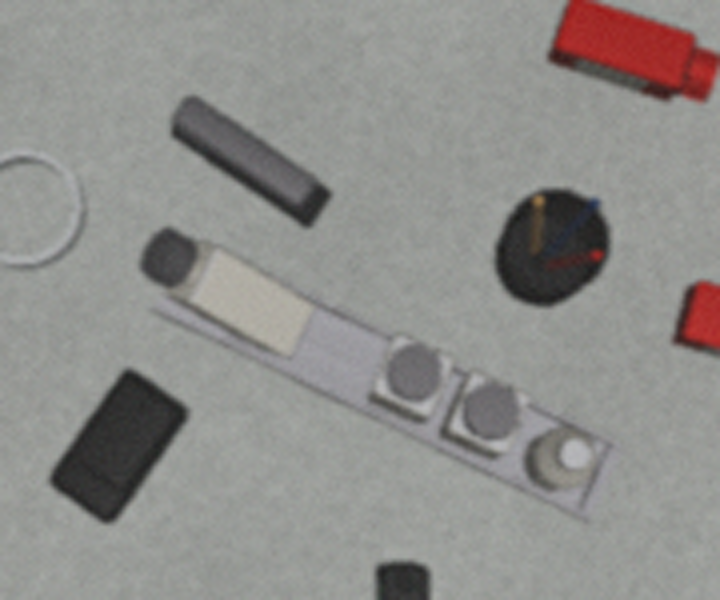

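The toppled white bottle is at top pixel (238,212), with its cap at (217,203). The look-alikes at (148,247), (339,153) and (368,222) are red. The 4x crop confirms that the white one lies in the lane against the post. Next I'll fit the lane frame and the bottle's pose from depth.

```bash
python3 - <<'E'
from h import *
from scipy.optimize import least_squares
np.set_printoptions(precision=4,suppress=True)
P=[]
for n in('top','side'):
    p=np.load(n+'0.npy',allow_pickle=True).item()
    v,u=np.mgrid[0:384,0:512];X=pix2w(p,u.ravel(),v.ravel());c=p['pixels'].reshape(-1,3).astype(float)
    ok=np.asarray(p['range_z']).ravel()>0
    m=ok&(abs(X[:,0]-.45)<.2)&(abs(X[:,1]-.07)<.25)
    fl=m&(c.min(1)>100)&(abs(X[:,2])<.01);print(n,'desk z',np.median(X[fl,2]),X[fl,2].std())
    P.append((X[m],c[m]))
X,c=P[0]
# neighbours' cap tops in top view
from scipy.cluster.hierarchy import fclusterdata
m=(X[:,2]>.112)&(X[:,1]<.09)&(X[:,0]<.47)&(X[:,0]>.33);Q=X[m];l=fclusterdata(Q[:,:2],.012,'distance')
for k in set(l):
    q=Q[l==k]
    if len(q)>8: print('cap',len(q),np.median(q,0),(q.min(0)+q.max(0))/2)
# lane model fit: rasterise expected? use elevated low points (kerb/floor) extents along guess dir
best=None
th0=np.deg2rad(61.5)
def frame(o,th,Y):
    d=Y[:,:2]-o;e=np.array([np.cos(th),np.sin(th)]);f=np.array([e[1],-e[0]])
    return np.c_[d@f,d@e,Y[:,2]]
o=np.array([.4715,.113])
L=frame(o,th0,X)
# floor colour pixels between bottle and neighbour: bluish grey? print x-profile for y in[-45,-10]
for (a,b) in((-.05,-.02),(-.24,-.2),(.085,.1)):
    for x in np.arange(-.05,.05,.005):
        s=(L[:,1]>a)&(L[:,1]<b)&(abs(L[:,0]-x)<.0025)
        if s.sum():print((a,b),round(x,3),s.sum(),L[s,2].mean().round(4),c[s].mean(0).round(0))
# bottle top face: white-ish points z>.03 in the gap region
s=(L[:,1]>-.01)&(L[:,1]<.08)&(L[:,2]>.035)&(abs(L[:,0])<.04)
q=L[s];A=np.c_[q[:,0],q[:,1],np.ones(len(q))];r=np.linalg.lstsq(A,q[:,2],rcond=None)[0]
print('face',len(q),r,np.degrees(np.arctan(r[1])),'xmid',(q[:,0].min()+q[:,0].max())/2)
E
```

```text
top desk z -0.0003432161949898966 0.0030156985670582673
side desk z 0.0011478320345722586 0.001811443281080733
cap 54 [ 0.3822 -0.0781  0.1274] [ 0.3813 -0.0793  0.1251]
cap 160 [0.4348 0.031  0.1266] [0.4358 0.03   0.1222]
cap 159 [ 0.4108 -0.0234  0.1258] [ 0.4115 -0.0234  0.1246]
(-0.05, -0.02) -0.05 17 0.0 [154. 156. 153.]
(-0.05, -0.02) -0.045 15 -0.0013 [154. 157. 153.]
(-0.05, -0.02) -0.04 17 -0.0008 [153. 155. 152.]
(-0.05, -0.02) -0.035 16 -0.0009 [152. 155. 151.]
(-0.05, -0.02) -0.03 21 0.0023 [133. 134. 133.]
(-0.05, -0.02) -0.025 15 0.0182 [142. 141. 145.]
(-0.05, -0.02) -0.02 17 0.0026 [153. 152. 156.]
(-0.05, -0.02) -0.015 15 0.0046 [151. 151. 155.]
(-0.05, -0.02) -0.01 17 0.0036 [154. 153. 157.]
(-0.05, -0.02) -0.005 16 0.0027 [157. 156. 161.]
(-0.05, -0.02) -0.0 17 0.0039 [154. 154. 158.]
(-0.05, -0.02) 0.005 16 0.0031 [152. 151. 156.]
(-0.05, -0.02) 0.01 15 0.0049 [155. 155. 159.]
(-0.05, -0.02) 0.015 17 0.0034 [154. 153. 158.]
(-0.05, -0.02) 0.02 16 0.0034 [158. 156. 161.]
(-0.05, -0.02) 0.025 16 0.0046 [155. 154. 159.]
(-0.05, -0.02) 0.03 21 0.0104 [130. 129. 132.]
[... 1303 characters left out ...]
156. 161.]
(0.085, 0.1) -0.025 17 0.0445 [126. 125. 125.]
(0.085, 0.1) -0.02 13 0.0986 [81. 81. 80.]
(0.085, 0.1) -0.015 12 0.108 [74. 73. 74.]
(0.085, 0.1) -0.01 10 0.111 [75. 75. 76.]
(0.085, 0.1) -0.005 10 0.1141 [77. 77. 78.]
(0.085, 0.1) -0.0 10 0.1123 [75. 74. 76.]
(0.085, 0.1) 0.005 8 0.1121 [70. 69. 70.]
(0.085, 0.1) 0.01 9 0.1046 [81. 79. 78.]
(0.085, 0.1) 0.015 5 0.0937 [112. 113. 109.]
(0.085, 0.1) 0.02 1 0.081 [128. 128. 124.]
(0.085, 0.1) 0.03 5 -0.0015 [143. 145. 141.]
(0.085, 0.1) 0.035 8 -0.0017 [155. 158. 154.]
(0.085, 0.1) 0.04 8 -0.0031 [155. 157. 154.]
(0.085, 0.1) 0.045 7 0.0003 [153. 156. 152.]
face 515 [0.0869 0.7245 0.0456] 35.92294844256059 xmid -0.001046735202199096
```

```bash
cat >> h.py <<'E'
def frame(o,th,Y):
    Y=np.atleast_2d(Y);d=Y[:,:2]-o;e=np.array([np.cos(th),np.sin(th)]);f=np.array([e[1],-e[0]])
    return np.c_[d@f,d@e,Y[:,2]]
def cloud(p):
    v,u=np.mgrid[0:384,0:512];X=pix2w(p,u.ravel(),v.ravel());c=p['pixels'].reshape(-1,3).astype(float)
    m=(np.asarray(p['range_z']).ravel()>0)&(abs(X[:,0]-.45)<.2)&(abs(X[:,1]-.07)<.25)
    return X[m],c[m]
E
python3 - <<'E'
from h import *
np.set_printoptions(precision=4,suppress=True)
th=np.deg2rad(65.4);o=np.array([.4690,.1050])
for n in('top','side'):
    X,c=cloud(np.load(n+'0.npy',allow_pickle=True).item())
    L=frame(o,th,X)
    k=(L[:,2]>.014)&(L[:,2]<.03)&(abs(L[:,1]+.075)<.175)
    for s in(-1,1):
        q=L[k&(abs(L[:,0]-s*.029)<.009)];a=np.polyfit(q[:,1],q[:,0],1);print(n,'kerb',s,len(q),a, 'yrange',np.percentile(q[:,1],[1,99]))
    k=(L[:,2]>.012)&(L[:,2]<.03)&(abs(abs(L[:,0])-.029)<.008)
    h=np.histogram(L[k,1],np.arange(-.275,.126,.005))
    print('hist lo',h[0][:8],'hi',h[0][-10:], h[1][-11])
    s=(L[:,1]>.0)&(L[:,1]<.065)&(L[:,2]>.045)&(abs(L[:,0])<.02)
    q=L[s];r=np.linalg.lstsq(np.c_[q[:,0],q[:,1],np.ones(len(q))],q[:,2],rcond=None)[0]
    print('face',len(q),r,np.degrees(np.arctan(r[1])))
    s=(L[:,1]>-.02)&(L[:,1]<.065)&(L[:,2]>.03)&(abs(L[:,0])<.04);print('x/y ext',np.percentile(L[s],[1,50,99],axis=0))
    s=(L[:,1]>.07)&(L[:,2]>.06)&(abs(L[:,0])<.04)&(c.max(1)<110);print('cap ext',s.sum(),np.percentile(L[s],[1,50,99],axis=0))
    s=(L[:,1]<-.05)&(L[:,1]>-.11)&(L[:,2]>.117);print('nbr a cap',(np.percentile(L[s],2,axis=0)+np.percentile(L[s],98,axis=0))/2)
    s=(L[:,1]<-.04)&(L[:,1]>-.11)&(L[:,2]>.03)&(L[:,2]<.09);print('nbr a front',np.percentile(L[s,1],[97,99,100]))
    for nm,(a,b) in dict(mouse=(.02,-.2)).items(): pass
E
```

```text
top kerb -1 205 [-0.0038 -0.0288] yrange [-0.2432  0.0934]
top kerb 1 106 [0.0075 0.029 ] yrange [-0.244   0.0458]
hist lo [ 0  0  0  0  0  1 11 11] hi [3 2 2 2 3 3 3 2 0 0] 0.07500000000000029
face 279 [-0.0152  0.8017  0.0382] 38.71853510296974
x/y ext [[-0.0227  0.0043  0.0387]
 [-0.0001  0.0361  0.0654]
 [ 0.0231  0.0642  0.0924]]
cap ext 161 [[-0.0221  0.0757  0.0671]
 [-0.0014  0.1064  0.1061]
 [ 0.0182  0.1271  0.118 ]]
nbr a cap [ 0.062  -0.0865  0.1343]
nbr a front [-0.0652 -0.0631 -0.0625]
side kerb -1 335 [-0.0071 -0.028 ] yrange [-0.242   0.0977]
side kerb 1 71 [0.004  0.0282] yrange [-0.0704  0.0983]
hist lo [ 0  0  0  0  0  2  2 11] hi [10 10 10 10 13 10 13 15  0  0] 0.07500000000000029
face 107 [0.0152 0.7946 0.0404] 38.46986994178029
x/y ext [[-0.0229  0.0055  0.0322]
 [-0.0182  0.0413  0.0608]
 [ 0.0217  0.0644  0.0909]]
cap ext 387 [[-0.0221  0.0719  0.0644]
 [-0.0068  0.1097  0.0998]
 [ 0.0197  0.1271  0.1178]]
nbr a cap [ 0.0632 -0.0859  0.132 ]
nbr a front [-0.0584 -0.0576 -0.0569]
```

Lane frame: the origin is at (0.473, 0.114) and +y points at 65.4°. The bottle leans about 51.4° with its foot edge at y≈20.6 mm, which agrees with the given geometry: post, kerb spacing of 58 mm and length of 360 mm.

Plan:
1. Straddle the cap along the lane and push with the +y finger, letting the -y finger catch it.
2. Grip the cap to square the bottle up.
3. Screw the cap home, starting from the low end of joint 6.

>>> arm_command(
  slide=[
    [-5.4,-2.2,0],
    [-10.8,-4.4,0],
    [-16.2,-6.6,0],
    [-21.6,-8.8,0],
    [-27,-11,0],
  ],
  spin=[-10,-20,-30,-40,-50],
  jaw=8.54,
)

```text
clock: 1.72
eef_pos: [0.3559, 0.3089, 0.2095]
tool_rot: [-0.261, 0.965, 0.0, 0.0]
ft_force: [-0.1, 0.9, -0.1]
grip_width: 0.0856
grasp_force: 0.0
```

>>> arm_command(
  slide=[
    [-1.1,-3.3,0],
    [-2.2,-6.6,0],
    [-3.3,-10,0],
    [-4.4,-13.3,0],
    [-5.5,-16.6,0],
  ],
  spin=[-10,-20,-30,-40,-50],
)

```text
clock: 2.35
eef_pos: [0.4859, 0.1927, 0.2094]
tool_rot: [-0.644, 0.765, 0.0, 0.0]
ft_force: [0.2, 0.1, 0.4]
grip_width: 0.0853
grasp_force: 0.0
```

>>> arm_command(
  slide=[
    [0,0,0],
    [0,0,0],
    [0,0,0],
    [0,0,0],
    [0,0,0],
  ],
  spin=[-10,-20,-30,-40,-50],
)

```text
clock: 2.98
eef_pos: [0.4851, 0.1935, 0.2093]
tool_rot: [0.907, -0.421, -0.0, 0.0]
ft_force: [-0.3, -0.9, 1.1]
grip_width: 0.0858
grasp_force: 0.0
```

>>> arm_command(
  slide=[
    [0,0,0],
    [0,0,0],
    [0,0,0],
    [0,0,0],
    [0,0,0],
  ],
  spin=[-10,-20,-22,-22,-22],
)

```text
clock: 3.6
eef_pos: [0.485, 0.1935, 0.2093]
tool_rot: [0.97, -0.243, -0.0, 0.0]
ft_force: [0.3, 0.6, 0.4]
grip_width: 0.0852
grasp_force: 0.0
```

```bash
cat >> h.py <<'E'
TH=np.deg2rad(65.4);O=np.array([.4731,.1139])
def state():
    o=get_obs();r=R.from_quat(o['tool_rot']).as_matrix();l=frame(O,TH,o['eef_pos'])[0]*1000
    yaw=np.degrees(np.arctan2(r[1,1],r[0,1]))-65.4
    print('t',round(o['clock'],2),'lane TCP mm',l.round(1),'tool y yaw rel lane',round(yaw,1),'j6',round(o['joint_pos'][5],3),'F',np.round(o['ft_force'],1),'T',np.round(o['ft_torque'],2),'w',round(o['grip_width'],4),'g',round(o['grasp_force'],1))
E
python3 -c "from h import *;state()"
```

```text
t 3.6 lane TCP mm [-22.3  77.4 209.3] tool y yaw rel lane -183.6 j6 -2.27 F [0.3 0.6 0.4] T [-0.08 -0.    0.02] w 0.0852 g 0.0
```

>>> arm_command(
  slide=[
    [1.1,-0.25,0],
    [2.2,-0.5,0],
    [2.2,-0.5,2],
    [2.2,-0.5,5],
    [2.2,-0.5,7],
  ],
  spin=[-3.6,-3.6,-3.6,-3.6,-3.6],
)

```text
clock: 4.22
eef_pos: [0.5066, 0.1872, 0.1379]
tool_rot: [0.977, -0.213, -0.001, 0.0]
ft_force: [0.5, -0.9, 0.6]
grip_width: 0.0855
grasp_force: 0.0
```

```bash
python3 -c "
from h import *
state();p=camera('side');save(p,'side1.png',(200,150,340,260),5)"
```

```text
t 4.22 lane TCP mm [-1.000e-01  8.060e+01  1.379e+02] tool y yaw rel lane -180.0 j6 -2.358 F [ 0.5 -0.9  0.6] T [-0.01 -0.01  0.03] w 0.0855 g 0.0
```

View pics/side1.png

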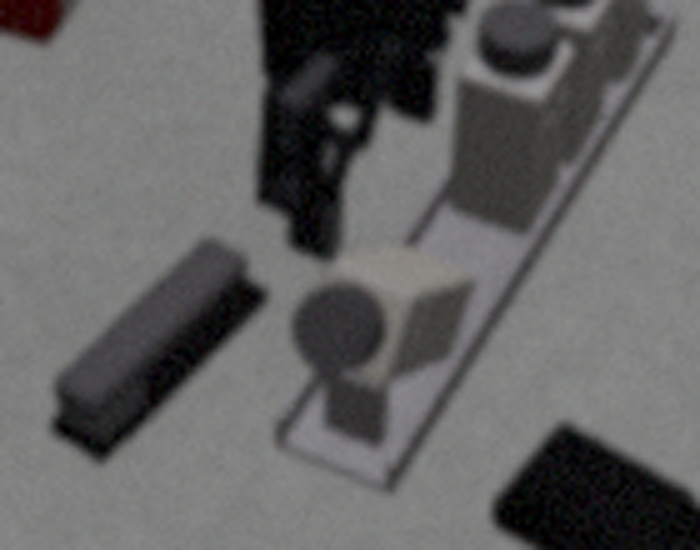

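The crop shows the gripper above the bottle, closing along the lane. The cap disc is at crop (340,330), the fingertip at (315,250), and the neighbour is well behind. I'll lower it so the +y finger goes beyond the cap.

>>> arm_command(
  slide=[
    [0,0,2],
    [0,0,4],
    [0,0,5],
    [0,0,5.6],
    [0,0,5.6],
  ],
  spin=[0,0,0,0,0],
)

```text
clock: 4.9
eef_pos: [0.507, 0.1876, 0.0835]
tool_rot: [0.977, -0.212, 0.0, -0.0]
ft_force: [-0.5, 0.9, 0.4]
grip_width: 0.0857
grasp_force: 0.0
```

```bash
python3 -c "
from h import *
state();p=camera('side');save(p,'side2.png',(200,150,340,260),5)"
```

```text
t 4.9 lane TCP mm [ 0.1 81.1 83.5] tool y yaw rel lane -179.9 j6 -2.359 F [-0.5  0.9  0.4] T [-0.05  0.03 -0.01] w 0.0857 g 0.0
```

View pics/side2.png

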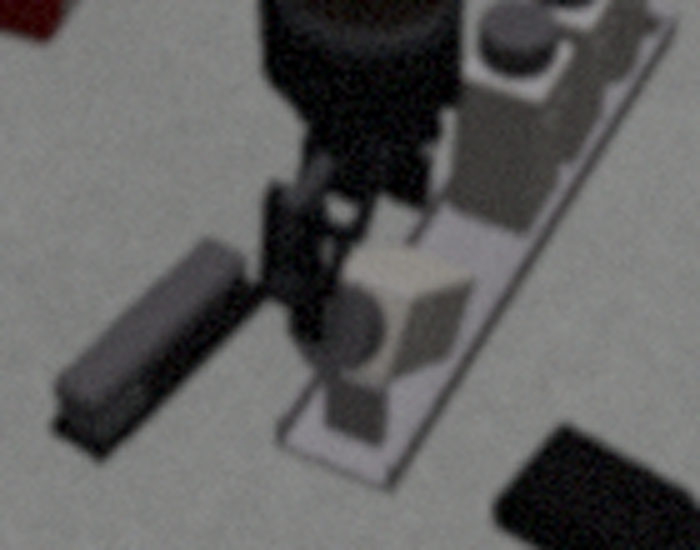

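```bash
python3 -c "
from h import *
p=camera('side')
e=np.array([np.cos(TH),np.sin(TH)]);f=np.array([e[1],-e[0]])
for x,y,z in((0,108,103),(0,120,88),(0,124,96),(0,138,96),(-11,124,96),(11,124,96),(0,124,84)):
    w=np.r_[O+(x*f+y*e)/1000,z/1000];print((x,y,z),((proj(p,w)[0]-[200,150])*5).round(0))
"
```

```text
(0, 108, 103) [330. 332.]
(0, 120, 88) [317. 372.]
(0, 124, 96) [313. 367.]
(0, 138, 96) [298. 389.]
(-11, 124, 96) [336. 376.]
(11, 124, 96) [291. 358.]
(0, 124, 84) [313. 384.]
```

>>> arm_command(
  slide=[
    [0,0,0.5],
    [0,0,1.0],
    [0,0,1.3],
    [0,0,1.3],
    [0,0.2,1.3],
  ],
  spin=[0,0,0,0,0],
)

```text
clock: 5.62
eef_pos: [0.5061, 0.1858, 0.0704]
tool_rot: [0.977, -0.212, 0.0, -0.0]
ft_force: [-0.4, -0.8, -0.2]
grip_width: 0.0857
grasp_force: 0.0
```

>>> arm_command(
  slide=[
    [0,0.6,-0.1],
    [0,1.2,-0.5],
    [0,1.7,-0.9],
    [0,2.1,-1.2],
    [0,2.1,-1.2],
  ],
  spin=[0,0,0,0,0],
)

```text
clock: 6.25
eef_pos: [0.4975, 0.1664, 0.0828]
tool_rot: [0.977, -0.212, 0.0, -0.0]
ft_force: [-1.1, 0.2, -0.3]
grip_width: 0.0852
grasp_force: 0.0
```

```bash
python3 -c "
from h import *
state();p=camera('side');save(p,'side3.png',(200,150,340,260),5)"
```

```text
t 6.25 lane TCP mm [ 0.3 57.9 82.8] tool y yaw rel lane -179.9 j6 -2.391 F [-1.1  0.2 -0.3] T [-0.03  0.   -0.01] w 0.0852 g 0.0
```

View pics/side3.png

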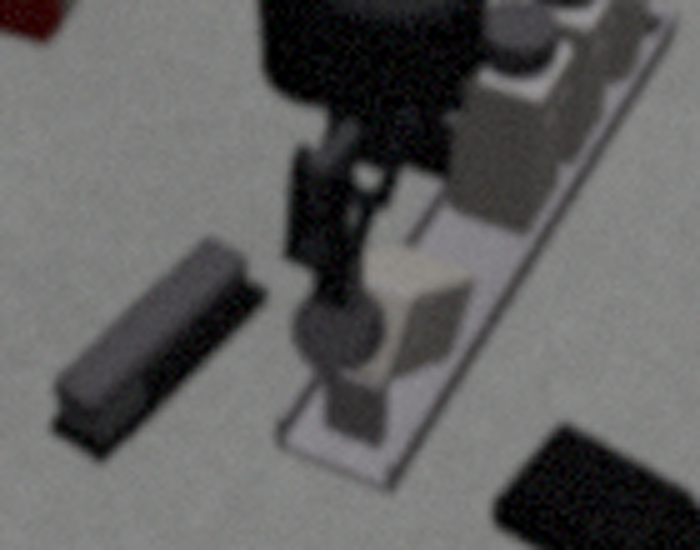

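The cap disc at crop (340,330) hasn't moved and the fingertip is now behind and above its rim. The tip was too high and passed over the cap. I'll measure the fingertip and cap rim heights.

```bash
python3 - <<'E'
from h import *
np.set_printoptions(precision=1,suppress=True)
p=camera('side');X,c=cloud(p);L=frame(O,TH,X)*1000
s=(c.max(1)<115)&(abs(L[:,0])<40)&(L[:,2]>60)&(L[:,1]>60)
for z in range(60,170,6):
    q=L[s&(abs(L[:,2]-z)<3)]
    if len(q): print(z,len(q),'y',np.percentile(q[:,1],[5,50,95]),'x',np.percentile(q[:,0],[5,50,95]))
p0=np.load('side0.npy',allow_pickle=True).item();X,c=cloud(p0);L=frame(O,TH,X)*1000
s=(c.max(1)<100)&(abs(L[:,0])<30)&(L[:,2]>55)&(L[:,1]>60);print('orig cap disc')
for z in range(60,130,6):
    q=L[s&(abs(L[:,2]-z)<3)]
    if len(q): print(z,len(q),'y',np.percentile(q[:,1],[5,50,95]),'x',np.percentile(q[:,0],[5,50,95]))
E
```

```text
60 2 y [79.3 81.3 83.3] x [-21.4 -21.3 -21.1]
66 20 y [64.9 86.3 95.9] x [-22.1 -20.9  -6.8]
72 18 y [64.6 92.1 97.7] x [-21.6 -19.7  -9.6]
78 22 y [65.  86.2 92.1] x [-22.1 -19.9 -14.9]
84 20 y [ 65.4  83.1 113.8] x [-21.6 -20.2  -5.4]
90 32 y [ 70.6 109.9 117.7] x [-21.4  -9.7  11.5]
96 65 y [ 72.8 111.2 116.3] x [-20.7  -0.3  17.3]
102 68 y [ 87.1 106.7 111.1] x [-16.7  -5.5  18.2]
108 60 y [ 85.7 102.7 106.7] x [-15.6  -0.4  16.9]
114 18 y [ 92.6 101.4 102.7] x [-12.4  -9.6   6.8]
120 5 y [100.6 105.8 108.4] x [-9.6 -7.2  8.5]
126 13 y [100.8 106.7 113.2] x [-10.8  -7.8  11.3]
132 16 y [105.1 111.9 114.5] x [-8.9 -2.1  6.5]
138 21 y [102.  111.8 115. ] x [-10.8  -6.    5.1]
144 15 y [104.4 113.2 115. ] x [-10.4  -6.8   2.9]
150 10 y [102.7 105.7 111.8] x [-11.2  -9.5  -6.9]
156 3 y [108.6 110.3 110.6] x [-10.7  -7.6  -7.3]
162 3 y [108.5 110.2 113.3] x [-13.1 -11.8 -11.3]
168 27 y [100.6 119.7 131.7] x [-12.4 -11.    9. ]
orig cap disc
60 6 y [62.8 68.2 76. ] x [-21.8 -21.2 -20.7]
66 16 y [63.6 80.4 95.8] x [-22.2 -21.1  -8.6]
72 16 y [64.1 88.9 95.3] x [-22.1 -20.9  -8.2]
78 12 y [65.1 77.3 88.4] x [-22.  -21.1 -17.1]
84 13 y [62.9 77.9 91.4] x [-21.7 -20.5 -14. ]
90 30 y [ 66.8 109.5 117. ] x [-21.2  -9.4  10.1]
96 61 y [ 73.9 111.8 117.2] x [-20.1   0.4  17.4]
102 74 y [ 84.3 107.2 111.3] x [-16.9  -2.6  17.3]
108 63 y [ 83.7 101.5 105.4] x [-15.3  -1.2  16.8]
114 53 y [ 88.6  97.9 102.8] x [-10.3   1.3  14.5]
120 7 y [92.9 95.5 96.6] x [-3.7 -0.5  8.3]
```

>>> arm_command(
  slide=[
    [0,0,-1],
    [0,-1.3,-1],
    [0,-2.6,-1],
    [0,-2.7,0.4],
    [0,-2.7,1.3],
  ],
  spin=[0,0,0,0,0],
)

```text
clock: 6.98
eef_pos: [0.5074, 0.1912, 0.0675]
tool_rot: [0.977, -0.212, -0.001, 0.001]
ft_force: [0.2, -0.4, 0.2]
grip_width: 0.0852
grasp_force: 0.0
```

```bash
python3 - <<'E'
from h import *
np.set_printoptions(precision=1,suppress=True)
state();p=camera('side');X,c=cloud(p);L=frame(O,TH,X)*1000
for lo,hi in((121,150),(-5,45)):
    s=(c.max(1)<80)&(abs(L[:,0])<25)&(L[:,2]>60)&(L[:,1]>lo)&(L[:,1]<hi)
    for z in range(66,150,4):
        q=L[s&(abs(L[:,2]-z)<2)]
        if len(q): print(z,len(q),'y',np.percentile(q[:,1],[5,50,95]),'x',np.percentile(q[:,0],[5,50,95]))
save(p,'side4.png',(200,150,340,260),5)
E
```

```text
t 6.97 lane TCP mm [-1.  84.6 67.5] tool y yaw rel lane -179.8 j6 -2.354 F [ 0.2 -0.4  0.2] T [-0.1  0.  -0. ] w 0.0852 g 0.0
102 1 y [132.4 132.4 132.4] x [-7.5 -7.5 -7.5]
106 3 y [130.9 132.  132.3] x [-11.3 -10.   -9.8]
110 5 y [130.6 133.5 138.2] x [-10.4  -7.8  -4.2]
114 9 y [127.6 133.6 140.3] x [-12.4  -8.   -0.4]
118 13 y [130.  139.2 141.3] x [-11.1  -5.1   4.2]
122 15 y [127.9 138.8 141.1] x [-12.4  -7.    5. ]
126 12 y [130.  139.3 141.4] x [-12.3  -5.4   4.4]
130 7 y [127.9 136.6 141.1] x [-11.8  -7.3  -3.4]
134 8 y [129.9 133.1 139.6] x [-12.4  -9.8  -7.5]
138 2 y [127.3 130.1 133. ] x [-11.3  -9.5  -7.8]
142 1 y [134.6 134.6 134.6] x [-12.9 -12.9 -12.9]
146 4 y [128.5 133.6 138.8] x [-14.2 -12.9 -11.8]
66 3 y [33.3 38.  40.9] x [-22.1 -22.  -21. ]
70 2 y [38.9 40.9 42.8] x [-22.1 -21.8 -21.5]
102 1 y [39.7 39.7 39.7] x [7.1 7.1 7.1]
106 8 y [39.8 41.3 42.6] x [-8.2 -2.8  7.5]
110 10 y [38.3 41.2 42.9] x [-9.   1.1  8.2]
114 12 y [38.4 41.2 42.6] x [-11.1  -4.5   5.5]
118 10 y [38.5 40.6 41.9] x [-11.3  -2.3   4. ]
122 9 y [39.5 40.8 43.2] x [-11.6  -5.2   2.7]
126 8 y [38.2 41.2 43.6] x [-11.8  -9.2   0.9]
130 9 y [39.8 41.3 43. ] x [-9.3 -2.1  2.4]
134 8 y [39.9 41.3 42.8] x [-11.5  -5.6  -1.1]
138 12 y [35.1 40.6 42.6] x [-11.6  -7.9  -0.9]
142 6 y [38.9 39.8 43.1] x [-9.9 -5.2 -1.8]
146 3 y [37.6 38.5 40.2] x [-11.9  -5.8  -2. ]
```

View pics/side4.png

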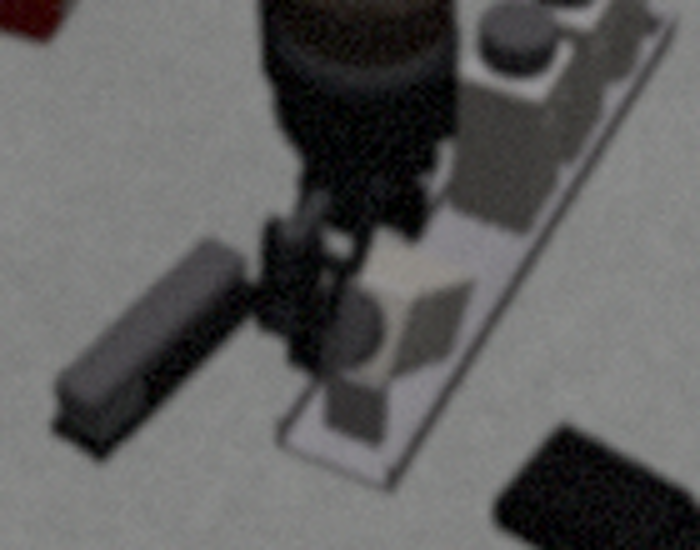

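The fingertips stand about 30 mm behind the TCP when open: tip z≈98 at TCP z=67.5. I have to go about 18 mm lower, while checking the force.

>>> arm_command(
  slide=[
    [0.1,0.3,0.3],
    [0.1,0.4,0.6],
    [0.1,0.5,0.9],
    [0.1,0.5,1.2],
    [0.1,0.5,1.2],
  ],
  spin=[0,0,0,0,0],
)

```text
clock: 7.65
eef_pos: [0.5072, 0.1862, 0.0571]
tool_rot: [0.977, -0.212, -0.0, 0.0]
ft_force: [-0.2, 0.4, 0.2]
grip_width: 0.0854
grasp_force: 0.0
```

>>> arm_command(
  slide=[
    [0,0,0.2],
    [0,0,0.4],
    [0,0,0.6],
    [0,0,0.6],
    [0,0,0.6],
  ],
  spin=[0,0,0,0,0],
)

```text
clock: 8.28
eef_pos: [0.5073, 0.1863, 0.0513]
tool_rot: [0.977, -0.212, -0.0, 0.0]
ft_force: [-0.3, 0.3, 0.9]
grip_width: 0.0852
grasp_force: 0.0
```

```bash
python3 - <<'E'
from h import *
np.set_printoptions(precision=1,suppress=True)
state();p=camera('side');X,c=cloud(p);L=frame(O,TH,X)*1000
for lo,hi in((121,150),(25,45)):
    s=(c.max(1)<80)&(abs(L[:,0])<19)&(L[:,2]>60)&(L[:,1]>lo)&(L[:,1]<hi)
    q=L[s];print(np.sort(q[:,2])[:6], np.percentile(q[:,1],[5,50,95]))
E
```

```text
t 8.28 lane TCP mm [ 1.  80.  51.3] tool y yaw rel lane -179.9 j6 -2.362 F [-0.3  0.3  0.9] T [-0.   0.   0.1] w 0.0852 g 0.0
[87.9 90.  91.7 92.7 93.  93.6] [122.9 131.9 147.4]
[88.2 88.2 89.3 89.6 90.3 91.1] [31.4 36.7 43.7]
```

>>> arm_command(
  slide=[
    [-0.1,0.2,0.2],
    [-0.1,0.2,0.4],
    [-0.1,0.2,0.6],
    [-0.1,0.2,0.7],
    [-0.1,0.2,0.7],
  ],
  spin=[0,0,0,0,0],
)

```text
clock: 8.95
eef_pos: [0.5055, 0.1849, 0.0442]
tool_rot: [0.977, -0.212, -0.0, 0.0]
ft_force: [0.4, -0.6, -0.1]
grip_width: 0.0849
grasp_force: 0.0
```

>>> arm_command(
  slide=[
    [0,0.3,0],
    [0,0.6,-0.2],
    [0,0.9,-0.5],
    [0,1.2,-0.8],
    [0,1.2,-0.8],
  ],
  spin=[0,0,0,0,0],
)

```text
clock: 9.57
eef_pos: [0.5008, 0.1739, 0.0528]
tool_rot: [0.977, -0.212, 0.0, -0.0]
ft_force: [0.4, 1.9, 0.4]
grip_width: 0.0855
grasp_force: 0.6
```

```bash
cat >> h.py <<'E'
def tilt(n='side'):
    p=camera(n);X,c=cloud(p);L=frame(O,TH,X)*1000
    # bright body points above floor in the gap
    s=(c.min(1)>90)&(L[:,1]>-45)&(L[:,1]<110)&(abs(L[:,0])<20)&(L[:,2]>32)
    q=L[s];print(n,'bright pts',len(q),'y',np.percentile(q[:,1],[2,98]).round(0),'z',np.percentile(q[:,2],[2,98]).round(0))
    if len(q)>20:
        from numpy.linalg import svd
        m=np.median(q,0);k=np.linalg.norm(q-m,axis=1)<40;q=q[k];u,sv,vt=svd(q-q.mean(0),full_matrices=False);nn=vt[2];nn=nn*np.sign(nn[2]);print('normal',nn.round(2),'rms',round(sv[2]/len(q)**.5,1),'elev deg',np.degrees(np.arcsin(nn[2])).round(1))
    return p
E
python3 - <<'E'
from h import *
state();tilt('top');p=tilt('side');save(p,'side5.png',(200,150,340,260),5)
E
```

```text
t 9.57 lane TCP mm [ 0.3 66.1 52.8] tool y yaw rel lane -179.9 j6 -2.38 F [0.4 1.9 0.4] T [ 0.3  -0.15 -0.03] w 0.0855 g 0.6
top bright pts 943 y [  1. 107.] z [505. 554.]
normal [0.36 0.36 0.86] rms 3.1 elev deg 59.5
side bright pts 984 y [  9. 108.] z [ 49. 546.]
normal [0.46 0.24 0.85] rms 3.9 elev deg 58.7
```

View pics/side5.png

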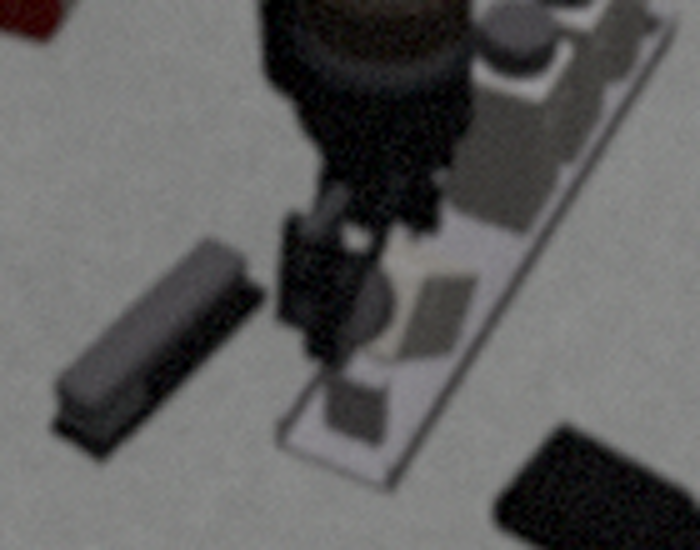

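The crop shows the +y finger at (330,350) pushing the cap, the bottle lifted off the post top at (355,410), and a small force of about 2 N. I'll continue along the arc.

>>> arm_command(
  slide=[
    [0,0.6,-0.5],
    [0,1.2,-1.0],
    [0,1.8,-1.5],
    [0,2.3,-1.8],
    [0,2.7,-2.1],
  ],
  spin=[0,0,0,0,0],
)

```text
clock: 10.3
eef_pos: [0.489, 0.1488, 0.0734]
tool_rot: [0.977, -0.212, -0.0, 0.0]
ft_force: [0.2, 0.2, 0.3]
grip_width: 0.0854
grasp_force: 0.1
```

```bash
cat >> h.py <<'E'
def prof(p,dark=80,lo=-60,hi=150):
    X,c=cloud(p);L=frame(O,TH,X)*1000
    for nm,m in(('dark',c.max(1)<dark),('bright',c.min(1)>85)):
        s=m&(abs(L[:,0])<22)&(L[:,2]>30)&(L[:,2]<150)&(L[:,1]>lo)&(L[:,1]<hi)
        for z in range(34,150,8):
            q=L[s&(abs(L[:,2]-z)<4)]
            if len(q)>2: print(nm,z,len(q),'y',np.percentile(q[:,1],[3,25,50,75,97]).round(0),'x',np.percentile(q[:,0],[3,50,97]).round(0))
E
python3 -c "
from h import *
state();p=camera('side');prof(p)"
```

```text
t 10.3 lane TCP mm [-0.1 38.3 73.4] tool y yaw rel lane -179.9 j6 -2.418 F [0.2 0.2 0.3] T [ 0.01  0.03 -0.  ] w 0.0854 g 0.1
dark 34 42 y [ 6. 35. 84. 86. 87.] x [-22.  -5.  14.]
dark 42 40 y [ 3. 40. 83. 86. 88.] x [-22.  -4.  14.]
dark 50 24 y [ 2. 32. 44. 46. 89.] x [-22. -14.  16.]
dark 58 16 y [10. 27. 44. 48. 50.] x [-22. -21.  13.]
dark 66 16 y [12. 41. 51. 53. 54.] x [-22. -20.  13.]
dark 74 15 y [41. 55. 57. 59. 60.] x [-22. -14.  12.]
dark 82 17 y [31. 44. 53. 62. 65.] x [-22. -21.  -3.]
dark 90 12 y [25. 33. 40. 52. 65.] x [-22. -21. -10.]
dark 98 4 y [30. 33. 37. 42. 46.] x [-22. -21. -21.]
dark 106 7 y [ 6. 64. 67. 71. 83.] x [-14. -11.   6.]
dark 114 37 y [-8. -6. -2. 76. 91.] x [-17.  -6.   7.]
dark 122 70 y [-8. -4. 68. 86. 94.] x [-18.  -7.   6.]
dark 130 86 y [-8. 11. 60. 71. 94.] x [-16.  -8.   5.]
dark 138 39 y [-9. -4. 57. 88. 95.] x [-11.  -6.   6.]
dark 146 23 y [-11.  -8.  -5.  -4.  89.] x [-10.  -7.  -0.]
bright 34 4 y [-4. 56. 79. 80. 80.] x [-21. -15. -14.]
bright 42 6 y [-11.  10.  76.  78.  83.] x [-22. -14.   8.]
bright 50 47 y [76. 80. 82. 85. 87.] x [-15.  -1.  13.]
bright 90 28 y [42. 59. 64. 66. 68.] x [-21. -15.   0.]
bright 98 30 y [42. 53. 56. 61. 65.] x [-22. -17.  -6.]
bright 106 29 y [31. 36. 39. 44. 53.] x [-21. -18. -11.]
bright 114 21 y [28. 30. 32. 35. 43.] x [-20. -15.  -5.]
bright 130 4 y [48. 49. 49. 50. 52.] x [-14. -12.  -9.]
```

>>> arm_command(
  slide=[
    [0,0.2,-0.3],
    [0,0.5,-0.6],
    [0,0.8,-0.8],
    [0,1.1,-1.0],
    [0,1.3,-1.0],
  ],
  spin=[0,0,0,0,0],
  jaw=6.2,
)

```text
clock: 10.98
eef_pos: [0.484, 0.1374, 0.0834]
tool_rot: [0.977, -0.212, 0.0, -0.0]
ft_force: [-0.5, -0.1, -0.6]
grip_width: 0.062
grasp_force: 0.1
```

```bash
python3 -c "
from h import *
state();p=camera('side');prof(p)"
```

```text
t 10.97 lane TCP mm [ 0.1 25.9 83.4] tool y yaw rel lane -179.9 j6 -2.438 F [-0.5 -0.1 -0.6] T [-0.03 -0.01  0.05] w 0.062 g 0.1
dark 34 62 y [-2. 23. 25. 85. 87.] x [-21.  -3.  19.]
dark 42 57 y [13. 25. 27. 86. 87.] x [-22.  -1.  19.]
dark 50 36 y [ 9. 26. 27. 27. 86.] x [-22.  -6.  17.]
dark 58 29 y [ 8. 27. 29. 30. 31.] x [-22.  -8.  16.]
dark 66 37 y [10. 29. 31. 31. 33.] x [-22.  -5.  18.]
dark 74 31 y [ 9. 31. 32. 33. 34.] x [-22.  -4.  20.]
dark 82 25 y [ 9. 29. 33. 34. 36.] x [-22. -17.  -0.]
dark 90 27 y [-3. 16. 33. 36. 38.] x [-22. -20.  -2.]
dark 98 13 y [-3.  6. 20. 36. 37.] x [-22. -21.  -6.]
dark 114 16 y [-5. 31. 36. 61. 62.] x [-13.  -8.  -3.]
dark 122 42 y [-8. 25. 37. 66. 70.] x [-17.  -8.   4.]
dark 130 71 y [-7. 22. 35. 63. 71.] x [-18.  -7.   4.]
dark 138 103 y [-8. 11. 22. 34. 70.] x [-16.  -6.   9.]
dark 146 28 y [-12.  -8.  -6.  -4.  63.] x [-11.  -7.   1.]
bright 42 3 y [-11.  31.  79.  79.  79.] x [-21. -15. -14.]
bright 50 51 y [77. 80. 83. 85. 87.] x [-14.  -0.  13.]
bright 98 15 y [29. 33. 36. 37. 39.] x [-21. -17.  -3.]
bright 106 69 y [-2. 14. 24. 32. 38.] x [-21. -17.  -4.]
bright 114 15 y [-3.  1.  7. 20. 61.] x [-20. -16.  12.]
bright 122 4 y [12. 13. 19. 33. 53.] x [-18. -17. -11.]
```

>>> arm_command(
  slide=[
    [0,0.4,0],
    [0,0.8,-0.1],
    [0,1.2,-0.2],
    [0,1.6,-0.4],
    [0,1.7,-0.8],
  ],
  spin=[0,0,0,0,0],
)

```text
clock: 11.65
eef_pos: [0.4767, 0.1217, 0.0914]
tool_rot: [0.977, -0.212, -0.0, 0.0]
ft_force: [-0.4, -1.4, -0.6]
grip_width: 0.0622
grasp_force: 0.1
```

```bash
python3 -c "
from h import *
state();p=camera('side');prof(p);save(p,'side6.png',(200,120,340,230),5)"
```

```text
t 11.65 lane TCP mm [ 0.   8.6 91.4] tool y yaw rel lane -179.9 j6 -2.464 F [-0.4 -1.4 -0.6] T [-0.01  0.06 -0.  ] w 0.0622 g 0.1
dark 34 69 y [ 0. 17. 18. 85. 87.] x [-22.  -3.  18.]
dark 42 55 y [14. 17. 19. 85. 87.] x [-21.  -0.  15.]
dark 50 48 y [ 0. 17. 18. 19. 87.] x [-22.  -4.  18.]
dark 58 41 y [-8. 16. 17. 19. 20.] x [-22.  -3.  18.]
dark 66 42 y [ 7. 17. 18. 19. 20.] x [-21.  -4.  20.]
dark 74 44 y [-8. 16. 17. 19. 20.] x [-22.  -3.  19.]
dark 82 48 y [-15.  16.  17.  18.  20.] x [-22.  -5.  19.]
dark 90 39 y [-16.  10.  18.  19.  20.] x [-22. -14.  12.]
dark 98 15 y [ 3. 18. 19. 20. 21.] x [-21. -13.  -3.]
dark 114 12 y [-0.  6. 11. 13. 15.] x [-17. -10.  -0.]
dark 122 35 y [-3.  4. 11. 14. 46.] x [-18. -11.  -1.]
dark 130 71 y [-25.  -7.   9.  45.  52.] x [-18.  -8.   5.]
dark 138 107 y [-24. -11.  -0.  12.  53.] x [-16.  -5.  11.]
dark 146 38 y [-26. -23.  43.  51.  54.] x [-11.  -5.   5.]
bright 34 3 y [-17.  26.  75.  77.  78.] x [-21. -14. -13.]
bright 42 5 y [-11.  77.  79.  80.  83.] x [-21. -15.  -5.]
bright 50 49 y [76. 79. 82. 85. 87.] x [-14.   1.  15.]
bright 98 16 y [-20.  -0.  10.  16.  18.] x [-22. -20.  -6.]
bright 106 77 y [-24.  -5.   6.  13.  18.] x [-21. -15.  -2.]
```

View pics/side6.png

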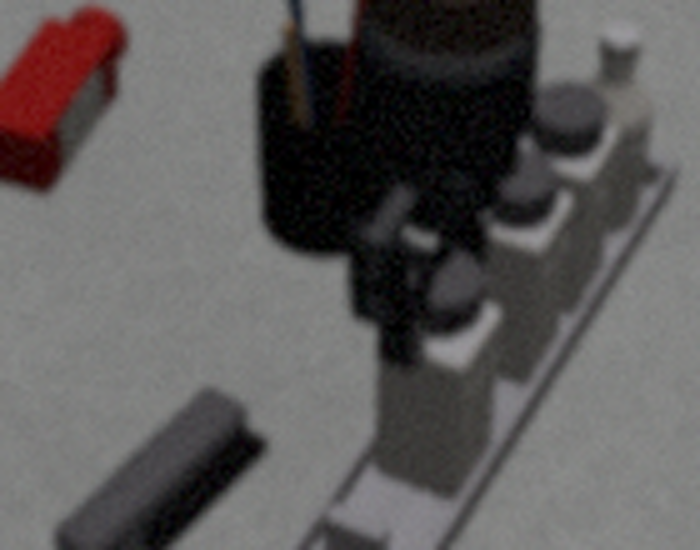

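The crop shows the bottle standing upright on the lane floor with its cap at crop (455,290), between the open fingers. The neighbours stand untouched behind it. I'll centre on the cap at lane y≈-4, wait for the bottle to settle, then close.

>>> arm_command(
  slide=[
    [0,0.5,0],
    [0,0.9,0],
    [0,1.25,0],
    [0,1.25,0],
    [0,1.25,0],
  ],
  spin=[0,0,0,0,0],
)

```text
clock: 12.32
eef_pos: [0.4719, 0.1107, 0.0913]
tool_rot: [0.977, -0.212, 0.0, -0.0]
ft_force: [-0.5, -0.3, 0.0]
grip_width: 0.0618
grasp_force: 0.0
```

>>> arm_command(
  slide=[
    [0,0,0],
    [0,0,0],
    [0,0,0],
    [0,0,0],
    [0,0,0],
  ],
  spin=[0,0,0,0,0],
  jaw=4.8,
)

```text
clock: 12.95
eef_pos: [0.4718, 0.1107, 0.0913]
tool_rot: [0.977, -0.212, -0.0, -0.0]
ft_force: [-0.5, -0.3, 0.1]
grip_width: 0.048
grasp_force: 0.0
```

```bash
python3 -c "
from h import *
state();p=camera('side');prof(p,lo=-40,hi=70);p=camera('top');X,c=cloud(p);L=frame(O,TH,X)*1000
s=(L[:,2]>80)&(L[:,2]<112)&(abs(L[:,0])<30)&(L[:,1]>-45)&(L[:,1]<40)&(c.min(1)>90);print(s.sum(),np.percentile(L[s],[2,50,98],axis=0).round(1))"
```

```text
t 12.95 lane TCP mm [ 0.1 -3.4 91.3] tool y yaw rel lane -179.9 j6 -2.484 F [-0.5 -0.3  0.1] T [-0.01  0.    0.05] w 0.048 g 0.0
dark 34 32 y [-1. 16. 17. 18. 19.] x [-22.  -2.  18.]
dark 42 43 y [-2. 16. 17. 18. 20.] x [-22.  -3.  19.]
dark 50 42 y [-8. 16. 17. 18. 19.] x [-22.  -5.  18.]
dark 58 43 y [10. 16. 17. 18. 19.] x [-21.   0.  20.]
dark 66 41 y [-5. 15. 17. 17. 19.] x [-22.  -7.  19.]
dark 74 44 y [-10.  16.  17.  18.  20.] x [-22.  -1.  19.]
dark 82 49 y [-19.  12.  17.  17.  19.] x [-22. -11.  19.]
dark 90 54 y [-9. 15. 17. 18. 19.] x [-22.  -5.  19.]
dark 98 31 y [15. 16. 18. 18. 19.] x [-20.  -1.  18.]
dark 114 7 y [-32.   0.   6.   9.  11.] x [-17. -11.  -8.]
dark 122 25 y [-30.   2.   7.  24.  31.] x [-18. -12.   2.]
dark 130 73 y [-32. -16.   3.  26.  34.] x [-18.  -8.   3.]
dark 138 91 y [-30. -15.  -4.  21.  34.] x [-16.  -6.  11.]
dark 146 36 y [-30. -28.  24.  32.  35.] x [-11.  -6.   4.]
bright 98 23 y [-27. -10.   8.  15.  17.] x [-22. -20.  21.]
bright 106 80 y [-24.  -6.   6.  13.  18.] x [-21. -15.  20.]Traceback (most recent call last):
  File "<string>", 
[... 220 characters left out ...]
                                                 ~~~~~~~~~~~~~^^^^^^^^^^^^^^^^^^^^^^^
    return _quantile_unchecked(
        a, q, axis, out, overwrite_input, method, keepdims, weights)
    return _ureduce(a,
                    func=_quantile_ureduce_func,
    ...<5 lines>...
                    overwrite_input=overwrite_input,
                    method=method)
    r = func(a, **kwargs)
    result = _quantile(arr,
                       quantiles=q,
    ...<2 lines>...
                       out=out,
                       weights=wgt)
    slices_having_nans = np.isnan(arr[-1, ...])
                                  ~~~^^^^^^^^^
IndexError: index -1 is out of bounds for axis 0 with size 0
```

>>> arm_command(
  slide=[
    [0,0.2,0.2],
    [0,0.2,0.2],
    [0,0.2,0.2],
    [0,0.2,0.2],
    [0,0.2,0.2],
  ],
  spin=[0,0,0,0,0],
)

```text
clock: 13.68
eef_pos: [0.471, 0.1089, 0.0894]
tool_rot: [0.977, -0.212, 0.0, -0.0]
ft_force: [-0.4, -0.3, 0.7]
grip_width: 0.0475
grasp_force: 0.0
```

>>> arm_command(
  slide=[
    [0,0,0],
    [0,0,0],
    [0,0,0],
    [0,0,0],
    [0,0,0],
  ],
  spin=[0,0,0,0,0],
  jaw=3.2,
)

```text
clock: 14.3
eef_pos: [0.4711, 0.109, 0.0895]
tool_rot: [0.977, -0.212, 0.0, -0.0]
ft_force: [-0.3, 0.8, 3.0]
grip_width: 0.036
grasp_force: 59.9
```

```bash
python3 -c "
from h import *
state();p=camera('side');prof(p,lo=-40,hi=70)"
```

```text
t 14.3 lane TCP mm [ 0.3 -5.3 89.5] tool y yaw rel lane -179.9 j6 -2.487 F [-0.3  0.8  3. ] T [0.11 0.09 0.  ] w 0.036 g 59.9
dark 34 43 y [-5. 16. 17. 18. 19.] x [-22.  -3.  19.]
dark 42 39 y [-10.  16.  17.  18.  19.] x [-22.  -2.  19.]
dark 50 41 y [-2. 16. 16. 17. 19.] x [-22.  -7.  17.]
dark 58 40 y [ 5. 15. 17. 17. 19.] x [-22.  -3.  19.]
dark 66 45 y [-11.  15.  17.  18.  19.] x [-22.  -2.  19.]
dark 74 45 y [-19.  16.  17.  18.  19.] x [-22.  -4.  20.]
dark 82 50 y [-19.  15.  16.  17.  19.] x [-22.  -4.  17.]
dark 90 50 y [-15.  14.  16.  17.  19.] x [-22.  -8.  19.]
dark 98 26 y [13. 16. 17. 18. 19.] x [-21.  -3.  17.]
dark 114 7 y [-3.  3.  4.  8. 16.] x [-17. -11.  -8.]
dark 122 31 y [-28.   2.   9.  20.  26.] x [-18. -11.   3.]
dark 130 58 y [-27.  -4.   8.  21.  25.] x [-18.  -9.   7.]
dark 138 77 y [-25. -17.  -6.  17.  26.] x [-16.  -7.  10.]
dark 146 23 y [-28. -25. -21.  18.  28.] x [-11.  -8.   4.]
bright 98 16 y [-22.   9.  13.  16.  17.] x [-22.  -6.  21.]
bright 106 107 y [-23.  -4.   9.  14.  18.] x [-21. -13.  21.]
bright 114 5 y [-6.  4. 18. 18. 19.] x [-18.  -7.  10.]
```

The cap is gripped at 60 N and the bottle is upright. First stroke: clockwise, following the thread down.

>>> arm_command(
  slide=[
    [0,0,0.01],
    [0,0,0.03],
    [0,0,0.04],
    [0,0,0.05],
    [0,0,0.07],
  ],
  spin=[8,18,28,39,50],
)

```text
clock: 14.98
eef_pos: [0.4717, 0.1089, 0.089]
tool_rot: [0.797, -0.604, 0.001, -0.0]
ft_force: [0.7, 1.4, 4.6]
grip_width: 0.0358
grasp_force: 59.8
```

```bash
python3 -c "
from h import *
state();p=camera('side');prof(p,lo=-40,hi=70)" | grep -v 'dark 1'
```

```text
t 14.97 lane TCP mm [ 0.7 -5.1 89. ] tool y yaw rel lane -229.7 j6 -1.617 F [0.7 1.4 4.6] T [ 0.06 -0.11  0.07] w 0.0358 g 59.8
dark 34 46 y [-4. 14. 16. 17. 21.] x [-22.  -5.  20.]
dark 42 44 y [-4. 11. 16. 17. 20.] x [-21. -10.  20.]
dark 50 42 y [-8. 14. 16. 17. 20.] x [-22.  -6.  20.]
dark 58 44 y [-3. 13. 16. 18. 19.] x [-21.  -5.  21.]
dark 66 46 y [-2. 14. 16. 18. 21.] x [-21.  -6.  21.]
dark 74 55 y [-3. 14. 16. 18. 20.] x [-22.  -7.  19.]
dark 82 46 y [-9. 12. 15. 17. 20.] x [-22.  -7.  19.]
dark 90 46 y [-4. 12. 16. 18. 19.] x [-21. -10.  18.]
dark 98 28 y [13. 15. 17. 18. 20.] x [-17.   2.  19.]
bright 98 18 y [-19.  -1.  13.  16.  18.] x [-21.  -6.  19.]
bright 106 105 y [-18.   2.   9.  14.  17.] x [-21. -10.  19.]
bright 138 6 y [-23. -21. -20. -18. -16.] x [ 6. 11. 15.]
```

>>> arm_command(
  slide=[
    [0,0,0.01],
    [0,0,0.03],
    [0,0,0.04],
    [0,0,0.05],
    [0,0,0.06],
  ],
  spin=[10,20,30,40,50],
)

```text
clock: 15.65
eef_pos: [0.4719, 0.1089, 0.0884]
tool_rot: [-0.468, 0.884, -0.0, 0.001]
ft_force: [1.1, -0.0, 3.1]
grip_width: 0.0362
grasp_force: 59.7
```

>>> arm_command(
  slide=[
    [0,0,0.01],
    [0,0,0.03],
    [0,0,0.04],
    [0,0,0.05],
    [0,0,0.07],
  ],
  spin=[10,20,30,40,50],
)

```text
clock: 16.27
eef_pos: [0.472, 0.1087, 0.0877]
tool_rot: [-0.051, 0.999, -0.0, 0.001]
ft_force: [1.2, -1.0, 2.8]
grip_width: 0.0361
grasp_force: 59.7
```

>>> arm_command(
  slide=[
    [0,0,0.01],
    [0,0,0.03],
    [0,0,0.04],
    [0,0,0.05],
    [0,0,0.07],
  ],
  spin=[10,20,30,40,50],
)

```text
clock: 16.9
eef_pos: [0.4715, 0.1083, 0.0869]
tool_rot: [0.376, 0.927, -0.0, 0.001]
ft_force: [-0.7, -0.8, 4.4]
grip_width: 0.0362
grasp_force: 59.8
```

```bash
python3 -c "
from h import *
state();p=camera('side');prof(p,lo=-40,hi=70)" | grep -v 'dark 1'
```

```text
t 16.9 lane TCP mm [ 0.9 -5.8 86.9] tool y yaw rel lane -19.6 j6 0.998 F [-0.7 -0.8  4.4] T [-0.26 -0.03  0.07] w 0.0362 g 59.8
dark 34 39 y [ 2. 12. 15. 18. 21.] x [-21.  -0.  21.]
dark 42 39 y [-4. 13. 16. 18. 21.] x [-22.  -8.  19.]
dark 50 43 y [ 3. 14. 16. 18. 21.] x [-21.  -3.  21.]
dark 58 41 y [ 8. 13. 15. 18. 20.] x [-21.  -5.  21.]
dark 66 47 y [ 5. 14. 15. 18. 21.] x [-21.  -7.  18.]
dark 74 40 y [ 4. 13. 16. 18. 20.] x [-21.  -5.  20.]
dark 82 46 y [ 2. 13. 16. 18. 20.] x [-22.  -7.  19.]
dark 90 41 y [ 2. 13. 15. 18. 20.] x [-22.  -5.  17.]
dark 98 31 y [ 6. 14. 17. 19. 21.] x [-21.  -3.  20.]
bright 98 16 y [-2.  9. 12. 16. 18.] x [-21. -11.  20.]
bright 106 82 y [-20.   1.   9.  14.  18.] x [-21. -13.  17.]
bright 114 4 y [ 0.  4.  7. 10. 11.] x [-19. -13.  -7.]
```

>>> arm_command(
  slide=[
    [0,0,0.01],
    [0,0,0.03],
    [0,0,0.04],
    [0,0,0.05],
    [0,0,0.07],
  ],
  spin=[10,20,30,40,50],
)

```text
clock: 17.58
eef_pos: [0.4712, 0.1082, 0.0862]
tool_rot: [0.732, 0.682, -0.0, 0.001]
ft_force: [-1.2, -1.3, 5.4]
grip_width: 0.0364
grasp_force: 59.9
```

>>> arm_command(
  slide=[
    [0,0,0.01],
    [0,0,0.03],
    [0,0,0.04],
    [0,0,0.05],
    [0,0,0.07],
  ],
  spin=[10,20,30,40,50],
)

```text
clock: 18.2
eef_pos: [0.4708, 0.1083, 0.0855]
tool_rot: [0.951, 0.309, -0.0, 0.001]
ft_force: [-1.1, -1.7, 6.0]
grip_width: 0.0362
grasp_force: 60.0
```

>>> arm_command(
  slide=[
    [0,0,0],
    [0,0,0],
    [0,0,0],
    [0,0,0],
    [0,0,0],
  ],
  spin=[0,0,0,0,0],
  jaw=5.4,
)

```text
clock: 18.82
eef_pos: [0.4709, 0.1089, 0.0851]
tool_rot: [0.951, 0.31, -0.0, 0.0]
ft_force: [-0.0, -0.4, 0.3]
grip_width: 0.0543
grasp_force: 0.0
```

```bash
python3 -c "
from h import *
state();p=camera('side');prof(p,dark=100,lo=-40,hi=70)" | grep -v 'dark [4-8]'
```

```text
t 18.82 lane TCP mm [ 0.1 -5.5 85.1] tool y yaw rel lane -119.3 j6 2.739 F [-0.  -0.4  0.3] T [-0.03 -0.01  0.03] w 0.0543 g 0.0
dark 34 40 y [ 1. 12. 14. 17. 20.] x [-22.  -8.  21.]
dark 90 40 y [ 1. 14. 17. 18. 20.] x [-21.  -6.  17.]
dark 98 44 y [ 6. 13. 16. 18. 21.] x [-21.  -5.  20.]
dark 106 6 y [ 6.  8. 11. 15. 18.] x [-9.  1. 13.]
dark 114 27 y [ 4.  9. 11. 12. 15.] x [-15.  -4.  17.]
dark 122 37 y [-26.   8.  11.  13.  16.] x [-20.   0.  20.]
dark 130 133 y [-25. -11.  -1.   6.  15.] x [-18.   4.  19.]
dark 138 11 y [-29. -26.  14.  16.  17.] x [-21.  -2.  21.]
dark 146 9 y [-30. -27. -25.  16.  19.] x [-21.  18.  21.]
bright 98 10 y [11. 12. 13. 16. 18.] x [-10.   8.  20.]
bright 106 71 y [ 2.  8. 12. 16. 19.] x [-18.  -2.  21.]
bright 114 4 y [ 3.  4.  6. 10. 17.] x [-17.  15.  18.]
```

>>> arm_command(
  slide=[
    [0,0,0],
    [0,0,0],
    [0,0,0],
    [0,0,0],
    [0,0,0],
  ],
  spin=[-10.4,-20.8,-31.2,-41.6,-52],
)

```text
clock: 19.5
eef_pos: [0.4709, 0.1089, 0.0852]
tool_rot: [0.717, 0.697, -0.0, -0.0]
ft_force: [-0.1, -0.4, -0.0]
grip_width: 0.0541
grasp_force: 0.0
```

>>> arm_command(
  slide=[
    [0,0,0],
    [0,0,0],
    [0,0,0],
    [0,0,0],
    [0,0,0],
  ],
  spin=[-10.4,-20.8,-31.2,-41.6,-52],
)

```text
clock: 20.12
eef_pos: [0.471, 0.1089, 0.0852]
tool_rot: [0.339, 0.941, 0.0, 0.0]
ft_force: [0.2, 0.2, -0.4]
grip_width: 0.0541
grasp_force: 0.0
```

>>> arm_command(
  slide=[
    [0,0,0],
    [0,0,0],
    [0,0,0],
    [0,0,0],
    [0,0,0],
  ],
  spin=[-10.4,-20.8,-31.2,-41.6,-52],
)

```text
clock: 20.75
eef_pos: [0.471, 0.1089, 0.0852]
tool_rot: [-0.108, 0.994, -0.0, -0.0]
ft_force: [0.1, 1.2, 0.1]
grip_width: 0.0538
grasp_force: 0.0
```

>>> arm_command(
  slide=[
    [0,0,0],
    [0,0,0],
    [0,0,0],
    [0,0,0],
    [0,0,0],
  ],
  spin=[-10.4,-20.8,-31.2,-41.6,-52],
)

```text
clock: 21.38
eef_pos: [0.471, 0.1089, 0.0852]
tool_rot: [-0.533, 0.846, -0.0, 0.0]
ft_force: [0.6, -0.2, 0.5]
grip_width: 0.0541
grasp_force: 0.0
```

>>> arm_command(
  slide=[
    [0,0,0],
    [0,0,0],
    [0,0,0],
    [0,0,0],
    [0,0,0],
  ],
  spin=[-10.4,-20.8,-31.2,-41.6,-52],
)

```text
clock: 22.0
eef_pos: [0.471, 0.1089, 0.0852]
tool_rot: [0.85, -0.527, 0.0, 0.0]
ft_force: [-0.5, 0.0, -0.1]
grip_width: 0.054
grasp_force: 0.0
```

>>> arm_command(
  slide=[
    [0,0,0],
    [0,0,0],
    [0,0,0],
    [0,0,0],
    [0,0,0],
  ],
  spin=[0,0,0,0,0],
  jaw=3.2,
)

```text
clock: 22.62
eef_pos: [0.471, 0.1089, 0.0855]
tool_rot: [0.848, -0.53, 0.0, -0.0]
ft_force: [-0.7, -0.8, 5.2]
grip_width: 0.0363
grasp_force: 59.7
```

```bash
python3 -c "
from h import *
state()"
```

```text
t 22.62 lane TCP mm [ 0.2 -5.4 85.5] tool y yaw rel lane -219.4 j6 -1.797 F [-0.7 -0.8  5.2] T [-0.12  0.38 -0.02] w 0.0363 g 59.7
```

>>> arm_command(
  slide=[
    [0,0,0.01],
    [0,0,0.03],
    [0,0,0.04],
    [0,0,0.05],
    [0,0,0.07],
  ],
  spin=[10,20,30,40,50],
)

```text
clock: 23.25
eef_pos: [0.4713, 0.1089, 0.0848]
tool_rot: [-0.542, 0.84, -0.0, 0.0]
ft_force: [-0.9, 0.1, 3.7]
grip_width: 0.036
grasp_force: 59.7
```

>>> arm_command(
  slide=[
    [0,0,0.01],
    [0,0,0.02],
    [0,0,0.03],
    [0,0,0.04],
    [0,0,0.04],
  ],
  spin=[8,16,24,32,32],
)

```text
clock: 23.88
eef_pos: [0.4715, 0.1088, 0.0843]
tool_rot: [-0.293, 0.956, -0.0, 0.001]
ft_force: [-0.8, -1.5, 3.5]
grip_width: 0.036
grasp_force: 59.6
```

```bash
python3 -c "
from h import *
state()"
```

```text
t 23.88 lane TCP mm [ 0.7 -5.3 84.3] tool y yaw rel lane 58.7 j6 -0.368 F [-0.8 -1.5  3.5] T [-0.19  0.05 -0.05] w 0.036 g 59.6
```

>>> arm_command(
  slide=[
    [0,0,0.01],
    [0,0,0.02],
    [0,0,0.03],
    [0,0,0.04],
    [0,0,0.04],
  ],
  spin=[6,12,18,25,25],
)

```text
clock: 24.5
eef_pos: [0.4715, 0.1089, 0.084]
tool_rot: [-0.08, 0.997, -0.0, 0.001]
ft_force: [0.1, -0.5, 4.8]
grip_width: 0.0366
grasp_force: 59.5
```

```bash
python3 -c "
from h import *
state()"
```

```text
t 24.5 lane TCP mm [ 0.7 -5.2 84. ] tool y yaw rel lane 33.8 j6 0.067 F [ 0.1 -0.5  4.8] T [-0.19 -0.06 -0.05] w 0.0366 g 59.5
```

>>> arm_command(
  slide=[
    [0,0,0.01],
    [0,0,0.02],
    [0,0,0.03],
    [0,0,0.03],
    [0,0,0.03],
  ],
  spin=[6,12,18,25,25],
)

```text
clock: 25.12
eef_pos: [0.4715, 0.1089, 0.0836]
tool_rot: [0.137, 0.991, 0.0, 0.001]
ft_force: [1.5, -0.7, 4.6]
grip_width: 0.0361
grasp_force: 59.5
```

```bash
python3 -c "
from h import *
state();print(get_obs()['tau'])"
```

```text
t 25.12 lane TCP mm [ 0.6 -5.2 83.6] tool y yaw rel lane 8.8 j6 0.502 F [ 1.5 -0.7  4.6] T [-0.2  -0.06 -0.05] w 0.0361 g 59.5
[  0.47945196 -35.09966612  20.60058832   0.09118042   0.2893034
   0.19047934]
```

>>> arm_command(
  slide=[
    [0,0,0.01],
    [0,0,0.02],
    [0,0,0.03],
    [0,0,0.04],
    [0,0,0.04],
  ],
  spin=[5,10,15,20,25],
)

```text
clock: 25.75
eef_pos: [0.4714, 0.1088, 0.0833]
tool_rot: [0.349, 0.937, 0.0, 0.0]
ft_force: [-0.2, -0.9, 4.8]
grip_width: 0.0362
grasp_force: 59.6
```

```bash
python3 -c "
from h import *
state();print(get_obs()['tau'][5])"
```

```text
t 25.75 lane TCP mm [ 0.5 -5.3 83.3] tool y yaw rel lane -16.3 j6 0.941 F [-0.2 -0.9  4.8] T [-0.28 -0.03  0.01] w 0.0362 g 59.6
-0.5270926840603352
```

>>> arm_command(
  slide=[
    [0,0,0.01],
    [0,0,0.02],
    [0,0,0.03],
    [0,0,0.03],
    [0,0,0.03],
  ],
  spin=[5,10,15,20,25],
)

```text
clock: 26.38
eef_pos: [0.4712, 0.1088, 0.0829]
tool_rot: [0.544, 0.839, 0.0, 0.0]
ft_force: [-0.4, 0.4, 4.6]
grip_width: 0.0363
grasp_force: 59.6
```

```bash
python3 -c "
from h import *
state();print(get_obs()['tau'][5]);p=camera('side');prof(p,dark=100,lo=-40,hi=70)" | grep -v 'dark [4-8]'
```

```text
t 26.38 lane TCP mm [ 0.4 -5.4 82.9] tool y yaw rel lane -41.3 j6 1.377 F [-0.4  0.4  4.6] T [-0.34  0.    0.  ] w 0.0363 g 59.6
-0.5271584540605545
dark 34 38 y [ 3. 14. 16. 18. 21.] x [-22.  -5.  20.]
dark 90 45 y [ 2. 14. 16. 18. 22.] x [-22.  -4.  21.]
dark 98 46 y [ 2. 13. 16. 19. 22.] x [-22.  -5.  20.]
dark 106 26 y [-17.   5.  11.  13.  19.] x [-21.  -7.  16.]
dark 114 47 y [-14.   3.  11.  14.  17.] x [-20.  -7.  13.]
dark 122 67 y [-18.  -3.  12.  17.  21.] x [-21.  -2.  17.]
dark 130 153 y [-23. -14.  -6.   5.  19.] x [-20.  -3.  15.]
dark 138 30 y [-24. -16.  16.  19.  22.] x [-20.   6.  17.]
dark 146 33 y [-25. -19. -15.  18.  23.] x [-22.  -8.  18.]
bright 98 13 y [-6.  4. 12. 15. 19.] x [-22. -11.  17.]
bright 106 66 y [-16.   3.  12.  16.  21.] x [-21. -14.   7.]
bright 130 5 y [-22. -22. -21. -19. -17.] x [ 5. 10. 12.]
```

>>> arm_command(
  slide=[
    [0,0,0.01],
    [0,0,0.02],
    [0,0,0.03],
    [0,0,0.04],
    [0,0,0.04],
  ],
  spin=[5,10,15,20,25],
)

```text
clock: 27.05
eef_pos: [0.4712, 0.1087, 0.0826]
tool_rot: [0.711, 0.703, 0.0, 0.0]
ft_force: [-0.7, -2.3, 5.7]
grip_width: 0.036
grasp_force: 59.7
```

```bash
python3 -c "
from h import *
state();print(get_obs()['tau'][5])"
```

```text
t 27.05 lane TCP mm [ 0.4 -5.5 82.6] tool y yaw rel lane -66.1 j6 1.81 F [-0.7 -2.3  5.7] T [-0.49  0.06  1.57] w 0.036 g 59.7
0.9464695304632187
```

>>> arm_command(
  slide=[
    [0,0,0.01],
    [0,0,0.01],
    [0,0,0.02],
    [0,0,0.02],
    [0,0,0.02],
  ],
  spin=[4,8,12,16,20],
)

```text
clock: 27.68
eef_pos: [0.4725, 0.1121, 0.0829]
tool_rot: [0.822, 0.57, 0.003, -0.002]
ft_force: [1.0, 3.4, 5.6]
grip_width: 0.0361
grasp_force: 59.9
```

```bash
python3 -c "
from h import *
state();print(get_obs()['tau'][5])"
```

```text
t 27.68 lane TCP mm [ 0.2 -1.9 82.9] tool y yaw rel lane -86.0 j6 2.159 F [1.  3.4 5.6] T [ 0.55 -0.17  0.01] w 0.0361 g 59.9
-0.23757822811603546
```

The torque rose to 1.57 N m, so the cap reached the hard stop. The following call shifted the tool about 3.5 mm and the torque dropped, so I need to look at the bottle.

```bash
python3 -c "
from h import *
p=camera('side');save(p,'side7.png',(220,110,340,210),6);prof(p,dark=100,lo=-60,hi=70)"
```

```text
dark 34 43 y [ 1. 12. 15. 17. 21.] x [-22.  -4.  20.]
dark 42 41 y [-0. 13. 16. 18. 21.] x [-21.  -8.  18.]
dark 50 42 y [ 3. 13. 15. 18. 19.] x [-21.  -3.  18.]
dark 58 37 y [ 2. 13. 15. 17. 19.] x [-21.  -5.  19.]
dark 66 46 y [-0. 12. 15. 17. 19.] x [-21.  -7.  19.]
dark 74 44 y [ 1. 12. 15. 17. 19.] x [-21.  -6.  20.]
dark 82 47 y [ 1. 11. 14. 17. 19.] x [-22.  -6.  19.]
dark 90 50 y [-2. 10. 14. 17. 20.] x [-21.  -3.  21.]
dark 98 44 y [-3. 11. 14. 17. 20.] x [-22. -10.  20.]
dark 106 18 y [-0.  6.  9. 11. 19.] x [-21.  -7.  13.]
dark 114 45 y [ 1.  5.  8. 10. 12.] x [-19.  -2.  19.]
dark 122 48 y [-13.   5.   8.  10.  12.] x [-21.   3.  19.]
dark 130 143 y [-23. -12.  -4.   4.  11.] x [-15.   1.  19.]
dark 138 17 y [-8.  3.  6.  9. 12.] x [-21.  19.  21.]
dark 146 17 y [-9. -1.  2.  6. 11.] x [-19.  20.  21.]
bright 98 5 y [ 2.  4. 13. 14. 18.] x [-19. -16.   9.]
bright 106 69 y [ 4.  9. 11. 13. 18.] x [-18.  -4.  19.]
bright 130 7 y [-26. -24. -22. -18. -17.] x [ 8. 10. 15.]
```

View pics/side7.png

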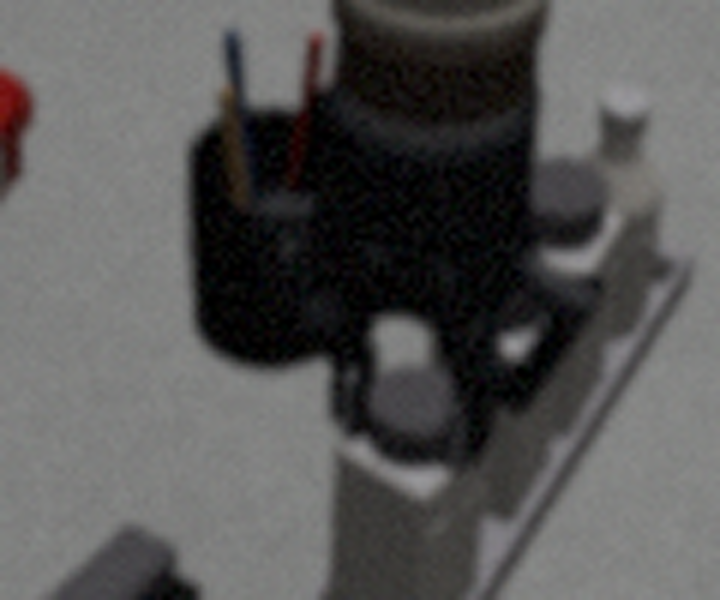

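The crop shows the bottle upright with its cap, at (410,405), seated just above the shoulder. The pads only slipped on the cap after the stop. I'll release and rise clear.

>>> arm_command(
  slide=[
    [0,0,0],
    [0,0,0],
    [0,0,0],
    [0,0,0],
    [0,0,0],
  ],
  spin=[0,0,0,0,0],
  jaw=5.6,
)

```text
clock: 28.35
eef_pos: [0.4709, 0.1088, 0.082]
tool_rot: [0.824, 0.567, -0.0, -0.0]
ft_force: [1.0, 0.3, -0.4]
grip_width: 0.0558
grasp_force: 0.0
```

>>> arm_command(
  slide=[
    [0,0,-0.5],
    [0,0,-1.5],
    [0,0,-4],
    [0,0,-8],
    [0,0,-12],
  ],
  spin=[0,0,0,0,0],
)

```text
clock: 28.98
eef_pos: [0.4709, 0.1089, 0.204]
tool_rot: [0.824, 0.567, 0.0, 0.0]
ft_force: [0.6, 0.5, 0.2]
grip_width: 0.056
grasp_force: 0.0
```

>>> arm_command(
  slide=[
    [-3,0,0],
    [-8,0,0],
    [-13,0,0],
    [-16,0,0],
    [-16,0,0],
  ],
  spin=[0,0,0,0,0],
)

```text
clock: 29.6
eef_pos: [0.4133, -0.0419, 0.2031]
tool_rot: [0.825, 0.565, 0.001, 0.0]
ft_force: [-0.3, 0.7, 0.3]
grip_width: 0.0561
grasp_force: 0.0
```

```bash
python3 - <<'E'
from h import *
np.set_printoptions(precision=1,suppress=True)
state()
p0=None
for n in('top','side'):
    p=camera(n)
    for tag,pp in(('now',p),('start',np.load(n+'0.npy',allow_pickle=True).item())):
        X,c=cloud(pp);L=frame(O,TH,X)*1000
        for nm,a,b in(('bottle',-45,45),('nbrA',-120,-62)):
            s=(abs(L[:,0])<24)&(L[:,1]>a)&(L[:,1]<b)&(L[:,2]>115)&(L[:,2]<145)
            if s.sum()>20: print(n,tag,nm,s.sum(),'cap z',np.median(L[s,2]),'z mean',L[s,2].mean(),'ctr',(np.percentile(L[s],3,axis=0)+np.percentile(L[s],97,axis=0))/2)
prof(p,dark=100,lo=-45,hi=60)
save(p,'side8.png',(180,100,360,240),4)
E
```

```text
t 29.6 lane TCP mm [  10.5 -166.6  203.1] tool y yaw rel lane -86.6 j6 1.839 F [-0.3  0.7  0.3] T [-0. -0.  0.] w 0.0561 g 0.0
top now bottle 155 cap z 126.60075780873508 z mean 126.36079669205755 ctr [ -0.9  -5.9 126.2]
top now nbrA 156 cap z 126.17634127167463 z mean 126.27958074565602 ctr [  1.1 -91.8 126.7]
top start nbrA 157 cap z 126.6208363894804 z mean 126.29359044272886 ctr [  1.  -91.8 126.3]
side now bottle 211 cap z 127.33818231335337 z mean 126.09042245835718 ctr [ -0.9  -4.2 123.7]
side now nbrA 188 cap z 127.58759858291977 z mean 126.18314206497399 ctr [  0.3 -90.8 123.7]
side start nbrA 189 cap z 127.29757022415184 z mean 126.03378755799469 ctr [  0.3 -90.8 123.7]
dark 34 47 y [ 2. 12. 16. 18. 20.] x [-22.  -9.  20.]
dark 42 41 y [ 1. 13. 16. 18. 20.] x [-21.  -3.  21.]
dark 50 39 y [ 3. 13. 15. 17. 20.] x [-22.  -5.  21.]
dark 58 47 y [ 3. 13. 16. 18. 20.] x [-21.  -7.  20.]
dark 66 43 y [ 7. 14. 15. 17. 20.] x [-21.  -5.  21.]
dark 74 49 y [-0. 13. 16. 17. 19.] x [-22.  -6.  19.]
dark 82 44 y [-3. 12. 15. 18. 21.] x [-21.  -4.  21.]
dark 90 47 y [ 3. 13. 16. 18. 20.] x [-21.  -7.  19.]
dark 98 43 y [-1. 13. 15. 18. 20.] x [-22.  -6.  20.]
dark 106 23 y [-23.   4.   9.  11.  18.] x [-19.  -7.  14.]
dark 114 39 y [-7.  4.  8. 11. 14.] x [-18.  -8.  14.]
dark 122 53 y [-17.   0.   8.  12.  14.] x [-19.  -5.  11.]
dark 130 138 y [-22. -12.  -4.   3.  11.] x [-16.  -0.  16.]
bright 98 16 y [-5.  4. 11. 15. 18.] x [-22. -12.  20.]
bright 106 87 y [-20.   2.  10.  14.  17.] x [-21. -11.  20.]
bright 130 12 y [-22. -20. -15.  -9.  -3.] x [ 6. 16. 19.]
```

View pics/side8.png

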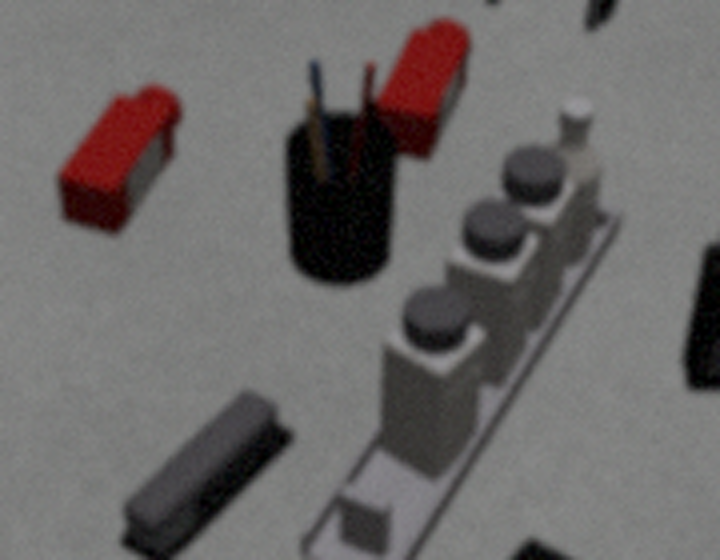

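The cap top is at the same height as the fully closed neighbour's (126.6 vs 126.2 mm), the hard-stop torque was reached, the bottle stands at lane (-1, -5) mm, and nothing else has moved. I'm handing in.

```bash
python3 -c "
from workcell import *
print(job_done())"
```

```text
the job is handed in; nothing more can be done
None
```

The bottle stands upright in its gap with the cap screwed to its hard stop and the neighbours unmoved; the job was handed in at about 30 s, and the hand-in returned no verdict.

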